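Find the tired spring among the carving rests

ROBOT

A 7-joint arm with a two-finger parallel gripper is mounted at the origin on the work surface. World frame = base frame: x ahead of the robot, y to its left, z up, the work surface at z = 0. Lengths are in m, angles in rad, forces in N, time in s.
With the tool pointing down it reaches from about 0.35 to 0.9 m from the base axis. Payload 7.2 kg.
Tool frame: the origin (TCP) lies at the very end of the fingers, on their centre line; the grasp point (between the pads) lies 19 mm behind it; z points along the fingers, y is the line along which they close (so a half turn about z gives the same grasp; the last joint's range is limited). The gripper opens to 88 mm and grips with 3 to 60 N. Pads are 20 mm wide; open, the fingers measure 115 mm over their backs; the gripper's body (75 mm by 178 mm) begins 61 mm behind the grasp point.
Start: joints at [-1.204, 0.411, -0.013, 1.596, 0.006, 1.134, -0.082], TCP at [0.263, 0.567, 0.223] pointing down, gripper open.
Joint ranges: [-2.95, 2.95], [-0.29, 1.99], [-1.47, 1.44], [0.14, 2.54], [-1.03, 4.17], [0.13, 1.85], [-2.86, 2.86]. Speed limits (rad/s): [2.39, 2.39, 3.01, 3.01, 3.14, 3.14, 3.14].

INTERFACE

Orientations are given as a unit quaternion [w, x, y, z].
In Python, from cell import r gives the robot as it stands.
- The arm moves only by the tool apply_moves, never from a script. Its arguments are lists of equal length, an entry for each row: "angular": the turn, a rotation vector about the tool's x, y, z in units of 8 degrees (1.0 is 8 degrees), a list of three; "xyz": the shift along the tool's x, y, z in units of 25 mm (1.0 is 25 mm), a list of three; "grip": the opening, from -1 (shut) to 1 (fully open), so that 0 is half open. In form: {"angular": [[rx, ry, rz], ...], "xyz": [[dx, dy, dz], ...], "grip": [grip, ...]}. A call has 1 to 20 rows; each row shifts and turns the commanded pose from where the row before left it, along the tool's axes as they then stand; what a row does not reach is not made up. A row lasts 1/10 s, in which the tool goes at most 50 mm and 8.59 degrees, less where a joint would pass 70% of its speed; a pose out of reach is approached as far as the arm can. A call is refused whole if a number of a shift passes 1 or a number of a turn 1, either way. A call with a gripper value outside its range is refused whole. The fingers move at their own pace and stop on an object; "grip_force" is the grip in N (left out, the last holds). Time passes only in rows, so rows that do not move let the fingers close. It gives the time, the measured TCP pose, the force, the opening and the grip force at its end, in the units of the state.
- r.observe(): the state, without advancing time (a new reading comes with each control period).
- r.camera(name): name is "scene" or "top" or "wrist"; returns a dict with "color" (480x640x3 uint8, red, green, blue), "K" (3x3 intrinsics, pixels), "R" (3x3) and "t" (3): a world point X has camera coordinates R X + t. Camera axes: x right, y down, z forward; pixel columns grow to the right and rows downward; lengths in m; the calibration is good to about 2 mm. The wrist camera is an equidistant fisheye: a pixel r from the principal point sees the ray r / f radians off the axis. A picture is of the moment at which its call begins. There is no depth.
- r.hand_in(): hands the job in; it is judged then, once.
Trained networks look in a picture, given as the dict that the camera call returned (one of the last four; its "shot" number tells which), for a name from the list of things; names that differ only in an ending like _2 or _b are one class to them, and where a whole thing is asked for, a point or a joint stands for the part that bears it (a point fixed in the world has none). Each returns a list of dicts, best first, with "p" (0 to 1); they miss things now and then, are a little off and sometimes report something else, mostly with a low value. They report only what shows in the picture. A call takes as long as a camera call. They do not tell look-alikes from the thing itself.
- r.recognise(picture, query): "at" ([column, row] in pixels, amid what is visible of it).
- r.spot_point(picture, query): "at" ([column, row] in pixels: a listed point, or the origin of a listed thing).
The state is a dict: "time_s": time; "q": joint angles; "qvel": joint speeds; "effort": joint torques, N m; "tool_pos": TCP position; "tool_rot": TCP orientation; "contact_force": force on the tool from outside, world axes, zero at the start; "moment": the same for the moment, N m; "grip_width": finger opening in m; "grasp_force": force on a finger pad.
Only numpy, scipy, OpenCV 4.12 (cv2) and the standard library are available. Lean on these libraries where they do the work, as an engineer would, in place of code of your own. Each camera call takes 0.05 s, during which the arm holds its last target. There are 200 camera calls.

TASK

One of the three sprung carving rests has a tired spring. Press the pads with the fingertips one after another, from the robot's left to its right, each at least half-way down, to find the softest; when all three have been tried, push the orange tag in front of the softest one down flat. Leave the other two tags up, and do not move or lift the jars and the pot.

Things in the scene. Friction and masses are not known exactly. Their poses are not given: they have to be found in the camera images.
- rack: plywood board, 190 (x) x 420 (y) x 20 mm, fixed to the table. Origin on the table under its middle rest; z up, +y along the row of rests to the robot's left, -x towards the robot, within 0.3 rad. It carries three look-alike sprung carving rests 130 mm apart, each with a hinged orange tag in front of it (-x side). All this is fastened down.
- left_rest (a point): centre of the top face of the unpressed pad on the robot's left (+y of the rack), 86 mm above the table; the point stays put when the pad is pressed; axes as rack. A rest is a green cup, 80 mm across at the foot, with a black rubber pad, a disc 64 mm across, on a spring.
- mid_rest (a point): centre of the top face of the unpressed pad in the middle, 86 mm above the table; the point stays put when the pad is pressed; axes as rack. Each pad goes straight down by up to 12 mm and springs back when let go.
- right_rest (a point): centre of the top face of the unpressed pad on the robot's right (-y of the rack), 86 mm above the table; the point stays put when the pad is pressed; axes as rack. The springs are dealt out to the three places anew at each start: 8 mm down, the softest pushes back with 4 to 5 N, the others with 8 to 9 N and about 14 N.
- left_tag_hinge (a point): middle of the hinge line (along y) of the tag on the robot's left (+y of the rack), 52 mm in front (-x) of its rest's centre, 30 mm above the table; axes as rack. The tag, a plate 40 mm wide, 50 mm long, 4 mm thick with a round end, reaches from the hinge to -x and slants up, its end 60 to 70 mm above the table. Flat, its upper face is 32 mm above the table
- tag_left (a joint): angle of the tag on the robot's left (+y of the rack): 0 = raised by 0.9 rad, 0.9 = flat and level against its stop; starts between 0 and 0.15. Pressed from above about 27 mm from the hinge (-x side) it swings down under 2 to 3 N, and it stays where it is left
- mid_tag_hinge (a point): middle of the hinge line (along y) of the tag in the middle, 52 mm in front (-x) of its rest's centre, 30 mm above the table; axes as rack. The tag, a plate 40 mm wide, 50 mm long, 4 mm thick with a round end, reaches from the hinge to -x and slants up, its end 60 to 70 mm above the table. Flat, its upper face is 32 mm above the table
- tag_mid (a joint): angle of the tag in the middle: 0 = raised by 0.9 rad, 0.9 = flat and level against its stop; starts between 0 and 0.15. Pressed from above about 27 mm from the hinge (-x side) it swings down under 2 to 3 N, and it stays where it is left
- right_tag_hinge (a point): middle of the hinge line (along y) of the tag on the robot's right (-y of the rack), 52 mm in front (-x) of its rest's centre, 30 mm above the table; axes as rack. The tag, a plate 40 mm wide, 50 mm long, 4 mm thick with a round end, reaches from the hinge to -x and slants up, its end 60 to 70 mm above the table. Flat, its upper face is 32 mm above the table
- tag_right (a joint): angle of the tag on the robot's right (-y of the rack): 0 = raised by 0.9 rad, 0.9 = flat and level against its stop; starts between 0 and 0.15. Pressed from above about 27 mm from the hinge (-x side) it swings down under 2 to 3 N, and it stays where it is left
- glaze_jar: loose closed glass jar of green glaze, 66 mm across, 95 mm tall, standing beyond the left end of the rack; origin at the centre of its underside
- pinch_pot: loose terracotta pot, 92 mm across its rim, 50 mm tall, beyond the right end of the rack; origin at the centre of its underside
- brush_jar: loose amber jar, 56 mm across, 81 mm tall, with two brushes sticking up to 155 mm, behind the rack (+x); origin at the centre of its underside
There are look-alikes about, which are no part of the job. What is shaped like the pinch_pot but blue is not meant.

How it is judged:
By the outcome, as a careful person would: the job done as asked, in the order asked, and still so for the second after the job is handed in, with the robot touching nothing.
It also fails if it takes over 48 s, if anything falls off the work surface, if the arm or the gripper's body presses on something with over 40 N, if the wrist force passes 120 N, or if a joint passes its speed limit or range.

## Working session

There is one attempt and no reset: what is moved stays moved. The work goes in short steps, Python scripts to look and compute and a tool call to move; the robot and the scene stay as the last step left them, time stands still between calls to the robot, and variables do not carry over. Pictures are saved under pics/ and viewed, at most 10 in all, crops included, and the job is handed in when it is done.

Besides the shell and the picture viewer there is one more tool, called in YAML: its name, and indented under it one key for each argument. apply_moves: Moves the arm, as the interface text tells. Its arguments: {"type":"object","properties":{"angular":{"type":"array"},"xyz":{"type":"array"},"grip":{"type":"array"},"grip_force":{"type":"number"}},"required":["angular","xyz","grip"]}

```bash
mkdir -p pics; cat > h.py <<'E'
import numpy as np,cv2
from cell import r
def plane(c,px,z):
    d=np.linalg.inv(c["K"])@np.array([px[0],px[1],1.]);R=np.array(c["R"]);t=np.array(c["t"])
    o=-R.T@t;d=R.T@d
    return o+d*(z-o[2])/d[2]
E
python3 - <<'E'
from h import *
cs={n:r.camera(n) for n in("scene","top")}
cv2.imwrite("pics/a.png",cs["top"]["color"][...,::-1]);cv2.imwrite("pics/b.png",cs["scene"]["color"][...,::-1])
for n,c in cs.items():
    for q,z in(("left_rest",.086),("mid_rest",.086),("right_rest",.086),("left_tag_hinge",.03),("mid_tag_hinge",.03),("right_tag_hinge",.03),("glaze_jar",0),("pinch_pot",0),("brush_jar",0)):
        for k in r.spot_point(c,q)[:3]: print(n,q,round(k["p"],2),np.round(k["at"]),plane(c,k["at"],z).round(3))
s=r.observe();print(s["tool_rot"],s["tool_pos"],s["contact_force"],s["time_s"])
E
```

```text
scene left_rest 0.9 [386. 291.] [0.637 0.212 0.086]
scene mid_rest 0.84 [326. 261.] [0.628 0.082 0.086]
scene right_rest 0.71 [214. 219.] [ 0.637 -0.166  0.086]
scene right_rest 0.56 [269. 235.] [ 0.624 -0.045  0.086]
scene left_tag_hinge 0.77 [392. 278.] [0.582 0.209 0.03 ]
scene mid_tag_hinge 0.81 [339. 254.] [0.577 0.089 0.03 ]
scene right_tag_hinge 0.83 [281. 229.] [ 0.573 -0.048  0.03 ]
scene glaze_jar 0.61 [441. 362.] [0.693 0.357 0.   ]
scene pinch_pot 0.83 [285. 164.] [ 0.395 -0.127  0.   ]
scene pinch_pot 0.63 [211. 219.] [ 0.601 -0.21   0.   ]
scene brush_jar 0.59 [311. 348.] [0.774 0.118 0.   ]
scene brush_jar 0.34 [325. 281.] [0.631 0.082 0.   ]
top left_rest 0.9 [221. 208.] [0.634 0.209 0.086]
top mid_rest 0.58 [288. 211.] [0.631 0.074 0.086]
top right_rest 0.81 [353. 217.] [ 0.622 -0.056  0.086]
top left_tag_hinge 0.77 [218. 232.] [0.593 0.221 0.03 ]
top mid_tag_hinge 0.89 [285. 240.] [0.578 0.081 0.03 ]
top mid_tag_hinge 0.28 [220. 203.] [0.652 0.218 0.03 ]
top right_tag_hinge 0.7 [350. 246.] [ 0.569 -0.056  0.03 ]
top right_tag_hinge 0.3 [292. 212.] [0.637 0.068 0.03 ]
top glaze_jar 0.78 [158. 184.] [0.695 0.358 0.   ]
top glaze_jar 0.31 [270. 147.] [0.783 0.12  0.   ]
top pinch_pot 0.78 [388. 331.] [ 0.392 -0.14   0.   ]
top pinch_pot 0.7 [424. 232.] [ 0.604 -0.216  0.   ]
top pinch_pot 0.55 [433. 165.] [ 0.751 -0.236  0.   ]
top brush_jar 0.61 [268. 146.] [0.786 0.123 0.   ]
[2.54786367e-06 2.15685101e-01 9.76462973e-01 2.35987387e-05] [0.26327194 0.56683662 0.22266886] [-0.82265272  0.21367474 -0.02577605] 1.0
```

View pics/a.png

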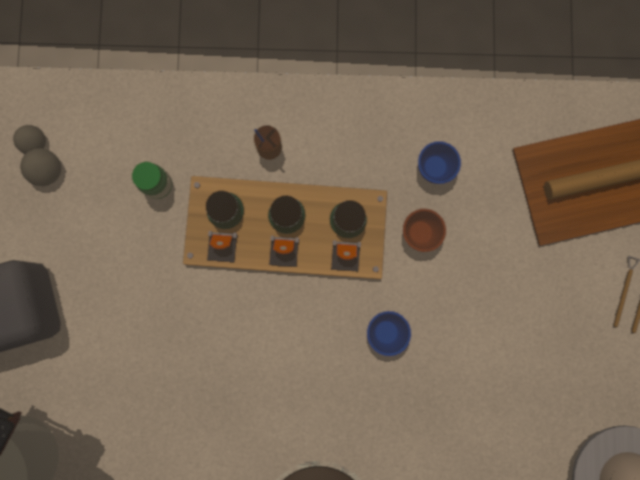

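View pics/b.png

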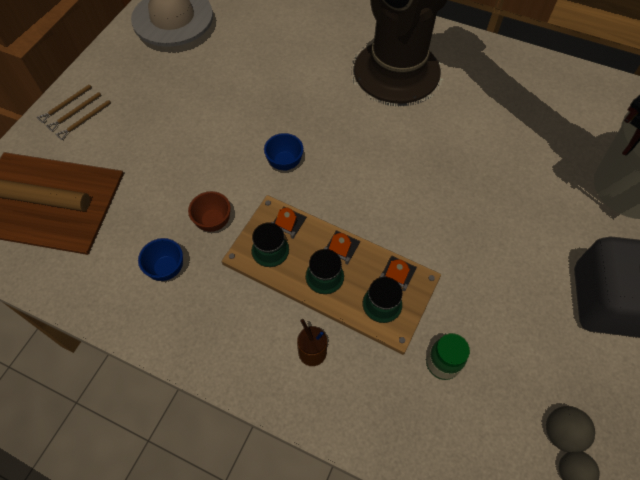

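Top view: rests are at (223,208), (287,214) and (349,218), with tags at (221,243), (284,247) and (347,253). The terracotta pot is at (425,231). Look-alikes are the blue bowls at (439,163) and (388,333). The scene view agrees. Next I'll fit the rack and check it against one close crop, while the tool aligns with the row and the gripper shuts.

apply_moves:
  angular:
    - [0,0,-0.95]
    - [0,0,-0.95]
    - [0,0,-0.9]
    - [0,0,0]
    - [0,0,0]
  xyz:
    - [0,0,0]
    - [0,0,0]
    - [0,0,0]
    - [0,0,0]
    - [0,0,0]
  grip: [-1,-1,-1,-1,-1]

```text
time_s: 1.5
tool_pos: [0.2634, 0.5668, 0.2226]
tool_rot: [-0.0, 0.024, 1.0, 0.0]
contact_force: [0.0, 1.4, 0.1]
grip_width: 0.051
grasp_force: 0.0
```

```bash
cat >> h.py <<'E'
YAW=-.044;M=np.array([.629,.078])
def rk(x,y,z):
    c,s=np.cos(YAW),np.sin(YAW); return np.array([M[0]+c*x-s*y,M[1]+s*x+c*y,z])
def proj(c,X):
    p=np.array(c["K"])@(np.array(c["R"])@X+np.array(c["t"]));return p[:2]/p[2]
def delta(X):
    from scipy.spatial.transform import Rotation as Ro
    s=r.observe();w,x,y,z=s["tool_rot"];R=Ro.from_quat([x,y,z,w])
    return s,(R.inv().apply(X-np.array(s["tool_pos"]))/.025).round(2),R
E
python3 - <<'E'
from h import *
out=[]
for n,x0,y0 in(("top",170,160),("scene",210,180)):
    c=r.camera(n);im=cv2.resize(c["color"][y0:y0+130,x0:x0+240,::-1],None,fx=3,fy=3,interpolation=cv2.INTER_CUBIC)[:300 if 0 else 390]
    im=cv2.convertScaleAbs(im,alpha=1.6,beta=25)
    def poly(P,col):
        cv2.polylines(im,[np.int32([(proj(c,p)-[x0-.5,y0-.5])*3 for p in P])],True,col,1)
    for y in(.13,0,-.13):
        poly([rk(.032*np.cos(a),y+.032*np.sin(a),.086) for a in np.linspace(0,6.28,40)],(255,255,0))
        poly([rk(-.052,y-.02,.03),rk(-.052,y+.02,.03)],(255,0,255))
    poly([rk(a*.095,b*.21,.02) for a,b in((-1,-1),(-1,1),(1,1),(1,-1))],(0,255,255))
    out.append(im[:, :720])
o=cv2.resize(np.vstack(out),None,fx=.76,fy=.76);cv2.imwrite("pics/c.png",o)
s,d,R=delta(rk(0,.13,.12));print(s["tool_pos"],s["time_s"],d,R.as_matrix().round(3),s["grip_width"],s["contact_force"])
E
```

```text
[0.26331359 0.56683878 0.2226496 ] 1.6 [-15.51 -13.65   4.11] [[-0.999  0.047  0.   ]
 [ 0.047  0.999  0.   ]
 [-0.     0.    -1.   ]] 0.04310082438396512 [ 0.47274252  0.31453261 -0.23596138]
```

View pics/c.png

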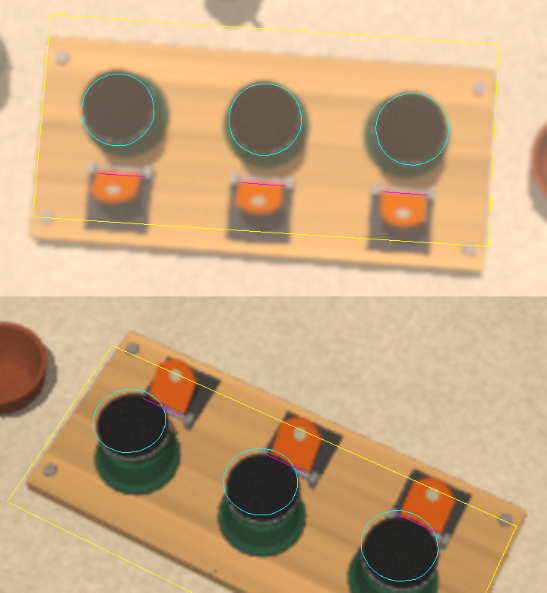

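The crop confirms the fit. The pad rings sit on the three pads and the hinge lines on the three tags, within about 3 mm. The board is only offset from its origin. Now moving above the left pad.

apply_moves:
  angular:
    - [0,0,0]
    - [0,0,0]
    - [0,0,0]
    - [0,0,0]
    - [0,0,0]
    - [0,0,0]
    - [0,0,0]
    - [0,0,0]
    - [0,0,0]
    - [0,0,0]
    - [0,0,0]
    - [0,0,0]
    - [0,0,0]
    - [0,0,0]
    - [0,0,0]
    - [0,0,0]
    - [0,0,0]
    - [0,0,0]
    - [0,0,0]
    - [0,0,0]
  xyz:
    - [-0.97,-0.85,0]
    - [-0.97,-0.85,0]
    - [-0.97,-0.85,0]
    - [-0.97,-0.85,0]
    - [-0.97,-0.85,0]
    - [-0.97,-0.85,0]
    - [-0.97,-0.85,0]
    - [-0.97,-0.85,0]
    - [-0.97,-0.85,0]
    - [-0.97,-0.85,0]
    - [-0.97,-0.85,0]
    - [-0.97,-0.85,0]
    - [-0.97,-0.85,0]
    - [-0.97,-0.85,0]
    - [-0.97,-0.85,0]
    - [-0.97,-0.85,0]
    - [0,0,1]
    - [0,0,1]
    - [0,0,1]
    - [0,0,1]
  grip: [-1,-1,-1,-1,-1,-1,-1,-1,-1,-1,-1,-1,-1,-1,-1,-1,-1,-1,-1,-1]

```text
time_s: 3.6
tool_pos: [0.636, 0.2102, 0.1218]
tool_rot: [0.0, 0.023, 1.0, 0.0]
contact_force: [0.2, -0.2, 0.1]
grip_width: -0.0001
grasp_force: 0.0
```

apply_moves:
  angular:
    - [0,0,0]
    - [0,0,0]
    - [0,0,0]
  xyz:
    - [0,0,0]
    - [0,0,0]
    - [0,0,0]
  grip: [-1,-1,-1]

```text
time_s: 3.9
tool_pos: [0.6369, 0.2106, 0.1243]
tool_rot: [0.001, 0.022, 1.0, 0.0]
contact_force: [0.4, 0.0, 0.5]
grip_width: 0.0005
grasp_force: 0.0
```

```bash
python3 - <<'E'
from h import *
s,d,R=delta(rk(0,.13,.077));print(s["tool_pos"],s["time_s"],d,s["grip_width"],s["contact_force"])
E
```

```text
[0.63693986 0.21056884 0.12434096] 3.9 [ 0.09 -0.11  1.89] 0.00045681035431265846 [0.36788747 0.01890459 0.49563881]
```

apply_moves:
  angular:
    - [0,0,0]
    - [0,0,0]
    - [0,0,0]
    - [0,0,0]
    - [0,0,0]
    - [0,0,0]
    - [0,0,0]
  xyz:
    - [0,0,0.7]
    - [0,0,0.7]
    - [0,0,0.2]
    - [0,0,0.1]
    - [0,0,0.1]
    - [0,0,0]
    - [0,0,0]
  grip: [-1,-1,-1,-1,-1,-1,-1]

```text
time_s: 4.6
tool_pos: [0.6363, 0.2103, 0.0786]
tool_rot: [0.0, 0.022, 1.0, 0.0]
contact_force: [-0.9, 0.2, 4.0]
grip_width: 0.0006
grasp_force: 2.1
```

apply_moves:
  angular:
    - [0,0,0]
    - [0,0,0]
  xyz:
    - [0,0,0]
    - [0,0,0]
  grip: [-1,-1]

```text
time_s: 4.8
tool_pos: [0.6363, 0.2104, 0.0781]
tool_rot: [0.0, 0.022, 1.0, 0.0]
contact_force: [-1.3, 0.1, 4.5]
grip_width: 0.0004
grasp_force: 2.2
```

apply_moves:
  angular:
    - [0,0,0]
    - [0,0,0]
  xyz:
    - [0,0,0.06]
    - [0,0,0]
  grip: [-1,-1]

```text
time_s: 5.0
tool_pos: [0.6363, 0.2103, 0.0762]
tool_rot: [0.0, 0.022, 1.0, 0.0]
contact_force: [-0.7, -0.3, 5.0]
grip_width: 0.0004
grasp_force: 2.6
```

apply_moves:
  angular:
    - [0,0,0]
    - [0,0,0]
    - [0,0,0]
    - [0,0,0]
    - [0,0,0]
    - [0,0,0]
    - [0,0,0]
    - [0,0,0]
    - [0,0,0]
    - [0,0,0]
    - [0,0,0]
    - [0,0,0]
    - [0,0,0]
    - [0,0,0]
    - [0,0,0]
    - [0,0,0]
  xyz:
    - [0,0,-0.7]
    - [0,0,-0.7]
    - [0,-0.85,0]
    - [0,-0.9,0]
    - [0,-0.9,0]
    - [0,-0.9,0]
    - [0,-0.9,0]
    - [0,-0.85,0]
    - [0,0,0]
    - [0,0,0.7]
    - [0,0,0.3]
    - [0,0,0.2]
    - [0,0,0.1]
    - [0,0,0.06]
    - [0,0,0]
    - [0,0,0]
  grip: [-1,-1,-1,-1,-1,-1,-1,-1,-1,-1,-1,-1,-1,-1,-1,-1]

```text
time_s: 6.6
tool_pos: [0.6294, 0.0773, 0.0776]
tool_rot: [-0.001, 0.022, 1.0, -0.0]
contact_force: [-4.4, -2.6, 8.7]
grip_width: 0.0003
grasp_force: 4.5
```

apply_moves:
  angular:
    - [0,0,0]
    - [0,0,0]
  xyz:
    - [0,0,0.04]
    - [0,0,0]
  grip: [-1,-1]

```text
time_s: 6.8
tool_pos: [0.6294, 0.0773, 0.0767]
tool_rot: [-0.001, 0.022, 1.0, -0.0]
contact_force: [-5.1, -2.2, 10.0]
grip_width: 0.0005
grasp_force: 4.9
```

apply_moves:
  angular:
    - [0,0,0]
    - [0,0,0]
    - [0,0,0]
    - [0,0,0]
    - [0,0,0]
    - [0,0,0]
    - [0,0,0]
    - [0,0,0]
    - [0,0,0]
    - [0,0,0]
    - [0,0,0]
    - [0,0,0]
    - [0,0,0]
    - [0,0,0]
    - [0,0,0]
    - [0,0,0]
  xyz:
    - [0,0,-0.7]
    - [0,0,-0.7]
    - [0,-0.85,0]
    - [0,-0.85,0]
    - [0,-0.85,0]
    - [0,-0.85,0]
    - [0,-0.9,0]
    - [0,-0.9,0]
    - [0,0,0]
    - [0,0,0.7]
    - [0,0,0.3]
    - [0,0,0.2]
    - [0,0,0.1]
    - [0,0,0.06]
    - [0,0,0]
    - [0,0,0]
  grip: [-1,-1,-1,-1,-1,-1,-1,-1,-1,-1,-1,-1,-1,-1,-1,-1]

```text
time_s: 8.4
tool_pos: [0.6242, -0.0508, 0.0785]
tool_rot: [-0.0, 0.021, 1.0, 0.0]
contact_force: [-5.9, 1.1, 13.7]
grip_width: 0.0003
grasp_force: 6.8
```

apply_moves:
  angular:
    - [0,0,0]
    - [0,0,0]
  xyz:
    - [0,0,0.04]
    - [0,0,0]
  grip: [-1,-1]

```text
time_s: 8.6
tool_pos: [0.6242, -0.0508, 0.0777]
tool_rot: [-0.0, 0.021, 1.0, 0.0]
contact_force: [-5.3, 1.3, 14.1]
grip_width: 0.0001
grasp_force: 7.4
```

At 8 mm down, left gives 4.5 N, middle 8.7 N and right 14 N, so the left is the softest. I'll lift and move above the left tag.

apply_moves:
  angular:
    - [0,0,0]
    - [0,0,0]
    - [0,0,0]
    - [0,0,0]
    - [0,0,0]
    - [0,0,0]
    - [0,0,0]
    - [0,0,0]
    - [0,0,0]
    - [0,0,0]
    - [0,0,0]
    - [0,0,0]
    - [0,0,0]
    - [0,0,0]
    - [0,0,0]
    - [0,0,0]
    - [0,0,0]
  xyz:
    - [0,0,-0.7]
    - [0,0,-0.7]
    - [0,0,-0.7]
    - [0.3,1,0]
    - [0.3,1,0]
    - [0.3,1,0]
    - [0.3,1,0]
    - [0.3,1,0]
    - [0.3,1,0]
    - [0.3,1,0]
    - [0.3,1,0]
    - [0.3,1,0]
    - [0.3,1,0]
    - [0.16,0.4,0]
    - [0,0,0]
    - [0,0,0]
    - [0,0,0]
  grip: [-1,-1,-1,-1,-1,-1,-1,-1,-1,-1,-1,-1,-1,-1,-1,-1,-1]

```text
time_s: 10.3
tool_pos: [0.5575, 0.2094, 0.1287]
tool_rot: [0.0, 0.023, 1.0, -0.0]
contact_force: [0.1, 0.1, -0.3]
grip_width: 0.0002
grasp_force: 0.0
```

```bash
python3 - <<'E'
from h import *
s,d,R=delta(rk(-.079,.13,.032));print(s["tool_pos"],s["time_s"],d,s["grip_width"],s["contact_force"])
c=r.camera("wrist");cv2.imwrite("pics/d.png",c["color"][...,::-1])
E
```

```text
[0.55751745 0.20935955 0.12866312] 10.3 [0.07 0.08 3.87] 0.00019051121899592868 [ 0.13578851  0.0621299  -0.34871116]
```

View pics/d.png

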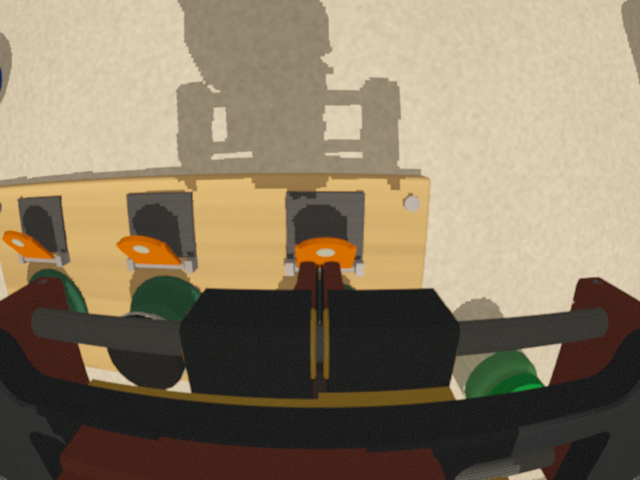

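The wrist view shows the fingers right over the left tag (325,250), with the other two tags still up at (143,250) and (30,245). Pressing down.

apply_moves:
  angular:
    - [0,0,0]
    - [0,0,0]
    - [0,0,0]
    - [0,0,0]
    - [0,0,0]
    - [0,0,0]
    - [0,0,0]
    - [0,0,0]
    - [0,0,0]
    - [0,0,0]
    - [0,0,0]
    - [0,0,0]
    - [0,0,0]
  xyz:
    - [0.04,0.05,0.7]
    - [0,0,0.7]
    - [0,0,0.5]
    - [0,0,0.3]
    - [0,0,0.3]
    - [0,0,0.3]
    - [0,0,0.3]
    - [0,0,0.3]
    - [0,0,0.2]
    - [0,0,0.1]
    - [0,0,0.1]
    - [0,0,0]
    - [0,0,0]
  grip: [-1,-1,-1,-1,-1,-1,-1,-1,-1,-1,-1,-1,-1]

```text
time_s: 11.65
tool_pos: [0.5562, 0.2124, 0.0337]
tool_rot: [0.0, 0.022, 1.0, -0.0]
contact_force: [1.1, -0.0, 0.1]
grip_width: 0.0003
grasp_force: 0.0
```

apply_moves:
  angular:
    - [0,0,0]
    - [0,0,0]
    - [0,0,0]
  xyz:
    - [0,0,0.06]
    - [0,0,0.04]
    - [0,0,0]
  grip: [-1,-1,-1]

```text
time_s: 11.95
tool_pos: [0.5564, 0.2125, 0.0322]
tool_rot: [0.0, 0.022, 1.0, 0.0]
contact_force: [-3.7, -1.4, 9.3]
grip_width: 0.0004
grasp_force: 4.7
```

apply_moves:
  angular:
    - [0,0,0]
    - [0,0,0]
  xyz:
    - [0,0,0.04]
    - [0,0,0]
  grip: [-1,-1]

```text
time_s: 12.15
tool_pos: [0.5564, 0.2125, 0.0321]
tool_rot: [0.0, 0.022, 1.0, 0.0]
contact_force: [-5.3, -1.8, 17.0]
grip_width: 0.0006
grasp_force: 8.5
```

apply_moves:
  angular:
    - [0,0,0]
    - [0,0,0]
    - [0,0,0]
    - [0,0,0]
    - [0,0,0]
    - [0,0,0]
    - [0,0,0]
    - [0,0,0]
    - [0,0,0]
    - [0,0,0]
    - [0,0,0]
  xyz:
    - [0,0,-0.4]
    - [0,0,-0.8]
    - [0,0,-0.8]
    - [0,0,-0.8]
    - [0,0,-0.8]
    - [0.5,0,-0.8]
    - [0.5,0,-0.8]
    - [0.5,0,0]
    - [0.5,0,0]
    - [0,0,0]
    - [0,0,0]
  grip: [-1,-1,-1,-1,-1,-1,-1,-1,-1,-1,-1]

```text
time_s: 13.25
tool_pos: [0.5057, 0.2144, 0.1594]
tool_rot: [-0.0, 0.022, 1.0, -0.0]
contact_force: [0.8, 0.3, 0.7]
grip_width: 0.0004
grasp_force: 0.0
```

```bash
python3 - <<'E'
from h import *
c=r.camera("wrist");a=c["color"][...,::-1]
c=r.camera("scene");b=cv2.resize(c["color"][180:360,180:480,::-1],(640,384),interpolation=cv2.INTER_CUBIC)
cv2.imwrite("pics/e.png",cv2.resize(np.vstack([a,b]),None,fx=.69,fy=.69));print(r.observe()["tool_pos"])
E
```

```text
[0.50631303 0.21441163 0.15954412]
```

View pics/e.png

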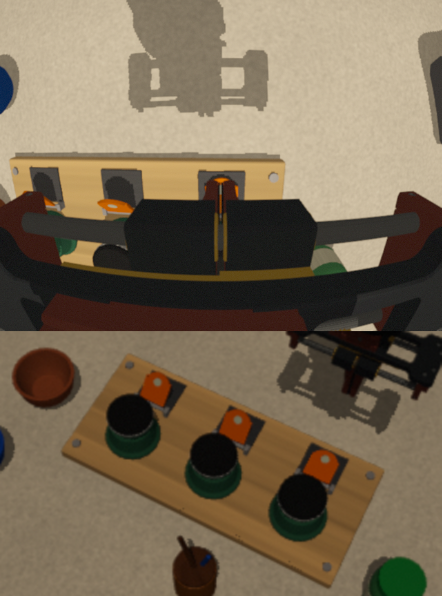

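In both views the left tag (scene crop 322,465) is flat over its recess. The middle tag (237,428) and right tag (158,388) are still up, nothing else has moved, and the arm is clear.

```bash
python3 -c "
from cell import r
print(r.hand_in())"
```

```text
the job is handed in; nothing more can be done
None
```

The left rest was the softest (about 4.5 N at 8 mm down, against 8.7 N in the middle and 14 N on the right); its orange tag is pushed flat, the other two are still up, the jars and pot were not touched, and the job is handed in.

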